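Slide a watch movement carrier along its guide to the scribed line

TASK

Push the dark steel carrier with the green movement holder gently (never above 12 N) square against the blue strip of the side guide while it is still well short of the line, then, keeping it lightly pressed against the strip, slide it along until its front edge meets the black line scribed across the plate, and stop there without running past the line. Keep the carrier flat on the plate, do not touch the watch movement or push the other things on the bench about, and let go of it square on the line.

Things in the scene. Friction and masses are not known exactly. Their poses are not given: they have to be found in the camera images.
- stage: flat white-enamelled measuring plate, fixed on the green bench mat, 220 (x) by 340 (y) by 20 mm high. Origin: centre of its underside, on the bench; z up. Its y axis is the direction in which the carrier is to be slid, its x axis points to the side guide
- line (a point): point on the middle of the black line, 1.5 mm wide, scribed across the plate's top (20 mm above the bench), 55 mm in +y from the plate's centre; the line runs along the plate's x axis. Axes as the plate's
- guide: side guide on the plate's +x side: a straight blue steel strip, 310 mm long along y, 8 mm high, held by two grey clamps (20 mm high, 135 mm to either side of this origin along y). Origin: on the plate's top half-way between the clamps; axes as the plate's. The strip's face (towards -x, parallel to y) is clamped fast somewhere from 30 to 56 mm to -x of this origin: not reported, feel for it
- carrier: loose, 0.25 to 0.5 kg: square dark steel foot 64 by 64 by 10 mm with a green round holder and the movement on top. Origin: centre of its underside; z up; y points to its front edge (white mark), to end along the plate's y. It starts on the plate clear of the strip, up to 15 degrees askew, front edge about 50 to 110 mm short of the line
- holder (a point): centre of the green round holder (42 mm in diameter, 26 mm high), 23 mm above the carrier's underside (its lower end is the foot's top, 10 mm up): a place to grip it. Axes as the carrier's
- edge (a point): middle of the carrier's front edge at the bottom, 32 mm in +y from the carrier's centre. Axes as the carrier's
- movement: the watch movement, a delicate gilt disc 29 mm in diameter lying on top of the green holder, 36 to 40 mm above the carrier's underside; fixed to the carrier. Origin: centre of its underside. Not to be touched
- loupe: bystander: red eyeglass loupe standing on the bench, 34 mm in diameter, 26 mm high. Origin: centre of its underside
- tweezers: bystander: brass tweezers lying on the bench, about 120 by 10 by 6 mm, long axis x. Origin: under its middle
- spare: bystander: an empty green holder standing on the bench, 42 mm in diameter, 26 mm high. Origin: centre of its underside

How it is judged:
On the way, in this order (a step that is already met when the one before it is completed fails the run):
1. the carrier is pressed square (within 2 degrees) against the guide's strip with at least 1.5 N, its front edge still at least 30 mm short of the line (contact force between carrier and guide above 1.5 N and angle between the y axis of carrier and the y axis of stage, either way round below 0.035 rad and y of edge in the frame of line below -0.03 m), for 0.1 s.
2. on the way, between 25 and 4 mm short of the line, it is still pressed square against the strip with at least 1 N (contact force between carrier and guide above 1 N and angle between the y axis of carrier and the y axis of stage, either way round below 0.035 rad and y of edge in the frame of line between -0.025 and -0.004 m), for 0.1 s.
3. its front edge meets the line (within 2 mm), still pressed against the strip with at least 1 N (contact force between carrier and guide above 1 N and y of edge in the frame of line between -0.002 and 0.002 m), for 0.1 s.
At the end, for the whole second after the job is handed in: the carrier stands released and at rest flat on the plate beside the strip, its front edge within 2 mm of the scribed line and square to it within 2 degrees (y of edge in the frame of line between -0.002 and 0.002 m and angle between the y axis of carrier and the y axis of stage, either way round below 0.035 rad and x of carrier in the frame of line between 0.006 and 0.036 m and height (world z) of carrier below 0.0215 m and linear speed of carrier below 0.01 m/s); the robot touches nothing.
It fails at once if the carrier is pressed against the guide with more than 12 N (contact force between carrier and guide above 12 N).
It fails at once if the front edge runs more than 4 mm past the line (y of edge in the frame of line above 0.004 m).
It fails at once if the carrier is lifted more than 4 mm off the plate or tipped by more than 8 degrees (height (world z) of carrier above 0.024 m or angle between carrier's own z axis and vertical above 0.14 rad).
It fails at once if the watch movement is touched (contact force between any of the fingers, the arm and movement above 0.3 N).
It fails at once if the loupe, the tweezers or the spare holder is shifted by more than 15 mm (distance of any of loupe, tweezers, spare from where it was at the start of the episode above 0.015 m).
It also fails if it takes over 72 s, if anything falls off the work surface, if the arm or the gripper's body presses on something with over 40 N, if the wrist force passes 120 N, or if a joint passes its speed limit or range.

ROBOT

A 6-joint arm with a two-finger parallel gripper is mounted at the origin on the work surface. World frame = base frame: x ahead of the robot, y to its left, z up, the work surface at z = 0. Lengths are in m, angles in rad, forces in N, time in s.
With the tool pointing down it reaches from about 0.325 to 0.925 m from the base axis. Payload 3.1 kg.
Tool frame: the origin (TCP) lies between the finger pads; the fingertips stand 11 mm ahead of it and the grasp point (between the pads) lies 8 mm behind it; z points along the fingers, y is the line along which they close (so a half turn about z gives the same grasp; the last joint's range is limited). The gripper opens to 85 mm and grips with 20 to 120 N. Pads are 22 mm wide; open, the fingers measure 114 mm over their backs; the gripper's body (76 mm by 85 mm) begins 54 mm behind the grasp point. The pads swing forward as they close: fully open they stand 13 mm farther back than shut.
Start: joints at [-1.316, 0.217, 1.613, -0, 1.311, -0.112], TCP at [0.224, -0.583, 0.242] pointing down, gripper open.
Joint ranges: [-2.75, 2.75], [-0.78, 2.1], [0.31, 2.55], [-1.13, 4.27], [0.13, 2.63], [-2.58, 2.58]. Speed limits (rad/s): [2.79, 2.79, 3.14, 3.14, 3.14, 3.14].

INTERFACE

Orientations are given as [roll, pitch, yaw] about the fixed x, y, z axes, in that order (R = Rz(yaw) Ry(pitch) Rx(roll)).
In Python, from bench import * gives the robot as it stands. The module is installed in compiled form; this text tells all that it offers.
- The arm moves only by the tool step_arm, never from a script. Its argument "moves" is a list that holds one entry, the list of rows, each a list of 5 numbers: the closure, from 0 (fully open) to 1 (shut), then the shift along the tool's x, y, z in mm, then the turn about the tool's z in degrees. In form: [[[claw, tx, ty, tz, yaw], ...]]. A call has 1 to 8 rows; each row is the pose to reach, as a shift and turn from the pose commanded when the call began, along the tool's axes at that moment; what a row does not reach only later rows make up. A row lasts 1/12 s, in which the tool goes at most 41.7 mm and 7.16 degrees, less where a joint would pass 70% of its speed; a pose out of reach is approached as far as the arm can. A call with a gripper value outside its range is refused whole. The fingers move at their own pace and stop on an object; the grip force is fixed at half the most. Time passes only in rows, so rows that repeat a pose let the fingers close. It gives the time, the measured TCP pose, the force, the opening and the grip force at its end, in the units of the state.
- get_state(): the state, without advancing time (a new reading comes with each control period).
- get_image(name): name is "side" or "top" or "wrist"; returns a dict with "pixels" (384x512x3 uint8, blue, green, red), "camera_matrix" (3x3 intrinsics, pixels), "R" (3x3) and "t" (3): a world point X has camera coordinates R X + t. Camera axes: x right, y down, z forward; pixel columns grow to the right and rows downward; lengths in m; the calibration is good to about 2 mm. The wrist camera is an equidistant fisheye: a pixel r from the principal point sees the ray r / f radians off the axis. A picture is of the moment at which its call begins. There is no depth.
- hand_in(): hands the job in; it is judged then, once.
The state is a dict: "clock": time; "joint_pos": joint angles; "dq": joint speeds; "tau": joint torques, N m; "tcp_pos": TCP position; "tcp_rot": TCP orientation; "wrist_force": force on the tool from outside, world axes, zero at the start; "wrist_torque": the same for the moment, N m; "grip_width": finger opening in m; "finger_force": force on a finger pad.
Only numpy, scipy, OpenCV 4.12 (cv2) and the standard library are available. Lean on these libraries where they do the work, as an engineer would, in place of code of your own. Each camera call takes 0.05 s, during which the arm holds its last target. There are 200 camera calls.

## Working session

There is one attempt and no reset: what is moved stays moved. The work goes in short steps, Python scripts to look and compute and a tool call to move; the robot and the scene stay as the last step left them, time stands still between calls to the robot, and variables do not carry over. Pictures are saved under pics/ and viewed, at most 10 in all, crops included, and the job is handed in when it is done.

Besides the shell and the picture viewer there is one more tool, called after "Call:" in YAML: its name, and indented under it one key for each argument. step_arm: Moves the arm, as the interface text tells. Its arguments: {"type":"object","properties":{"moves":{"type":"array"}},"required":["moves"]}

```bash
mkdir -p pics; python3 - <<'E'
from bench import *
import cv2,pickle
s=get_state();print(s)
for n in("top","side"):
    im=get_image(n);pickle.dump(im,open(n+".pkl","wb"));cv2.imwrite(f"pics/{n}0.png",im["pixels"]);print(n,im["camera_matrix"],im["R"],im["t"])
E
```

```text
{'clock': 0.0, 'joint_pos': array([-1.31616295e+00,  2.17780078e-01,  1.61493632e+00,  1.73737836e-05,
        1.31129936e+00, -1.12205749e-01]), 'dq': array([-5.85083563e-05,  1.04759219e-03,  1.20669699e-03,  1.00975721e-03,
        1.47833541e-03,  1.21035841e-03]), 'tau': array([-1.92201798e-03, -3.96845233e+01, -3.03855157e+01, -3.06558341e-04,
        9.56712349e-03, -3.15700191e-06]), 'tcp_pos': array([ 0.22398788, -0.58263631,  0.24095103]), 'tcp_rot': array([-3.13918667e+00, -2.87991473e-04,  3.66834303e-01]), 'wrist_force': array([ 0.76047131, -0.02369894,  0.88219854]), 'wrist_torque': array([ 0.02340734, -0.00184583,  0.00677685]), 'finger_force': 0.0, 'grip_width': 0.08587155210314686}
top [[366.11851305   0.         255.64762299]
 [  0.         366.11851305 193.07209821]
 [  0.           0.           1.        ]] [[-0.02233481 -0.99969896 -0.01015575]
 [-0.98592788  0.02370824 -0.1654815 ]
 [ 0.16567246  0.00631683 -0.9861606 ]] [0.0633718  0.58733359 0.72694967]
side [[367.63562497   0.         253.70348611]
 [  0.         367.63562497 196.5710082 ]
 [  0.           0.           1.        ]] [[-0.95974893 -0.28019327 -0.01933215]
 [-0.1514874   0.57439431 -0.8044394 ]
 [ 0.23650278 -0.76913127 -0.59372007]] [0.56774736 0.12593509 0.71502636]
```

View pics/top0.png

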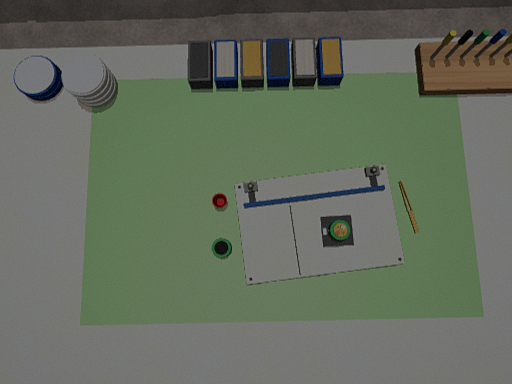

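View pics/side0.png

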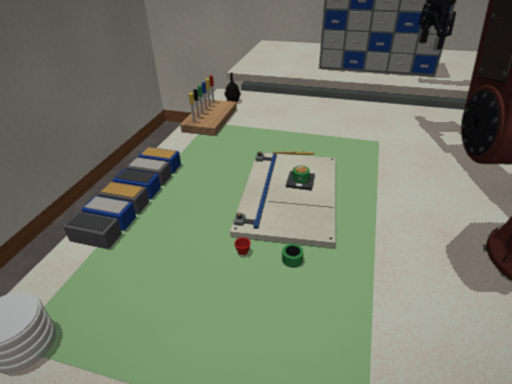

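The top view shows the plate at cols 235–403, rows 165–283. The strip is along its upper side, the line is near col 295, and the carrier is near (337,231) with its mark to the left. I'll enlarge that area.

```bash
python3 - <<'E'
import cv2,pickle
p=pickle.load(open("top.pkl","rb"))["pixels"]
c=p[160:290,230:410];cv2.imwrite("pics/crop.png",cv2.resize(c,None,fx=4.4,fy=4.4,interpolation=cv2.INTER_CUBIC))
E
```

```text
(no output)
```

View pics/crop.png

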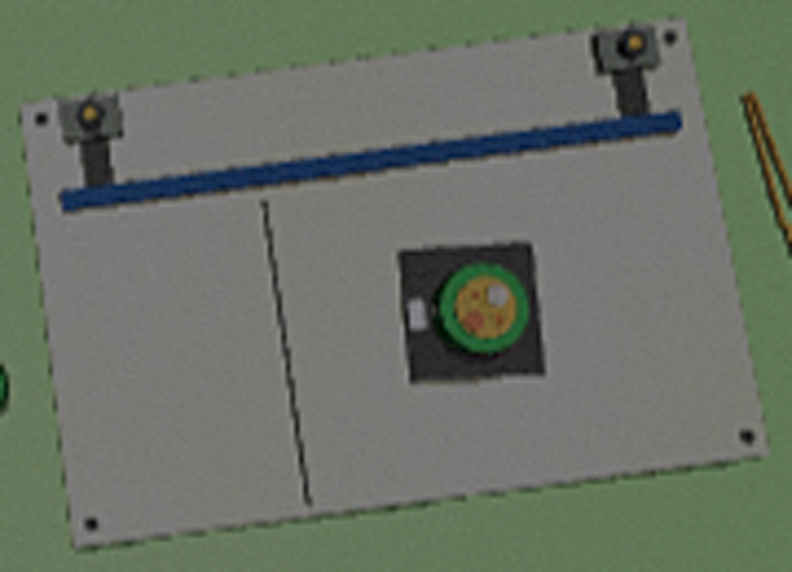

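The crop (4.4x) shows:
- **Plate corners:** (22,104), (685,18), (767,457), (75,549).
- **Line:** (265,203) to (309,503).
- **Strip face:** (64,211) to (680,132).
- **Foot corners:** (399,251), (531,242), (545,374), (411,383).

```bash
cat > h.py <<'E'
import numpy as np,pickle
def ray(im,uv,z):
    K,R,t=im["camera_matrix"],im["R"],im["t"]
    d=R.T@np.linalg.solve(K,[uv[0],uv[1],1]);c=-R.T@t
    return c+d*(z-c[2])/d[2]
E
python3 - <<'E'
from h import *
im=pickle.load(open("top.pkl","rb"))
f=lambda L,z:np.array([ray(im,(230+(a+.5)/4.4-.5,160+(b+.5)/4.4-.5),z)[:2] for a,b in L])
P=f([(22,104),(685,18),(767,457),(75,549)],.02);L=f([(265,203),(309,503)],.02)
S=f([(64,211),(680,132)],.026);C=f([(399,251),(531,242),(545,374),(411,383)],.03)
H=f([(484,308)],.056)
print(P,np.linalg.norm(np.roll(P,-1,0)-P,axis=1));
yd=(P[0]-P[1])+(P[3]-P[2]);yd/=np.linalg.norm(yd);xd=np.array([yd[1],-yd[0]])
xd2=P[0]-P[3]+P[1]-P[2];print("yaw",np.degrees(np.arctan2(-yd[0],yd[1])),np.degrees(np.arctan2(xd2[1],xd2[0])))
for n,a in(("strip",S),("line",L)): d=a[0]-a[1];print(n,np.degrees(np.arctan2(d[1],d[0])))
o=P.mean(0);pl=lambda A:np.c_[(A-o)@xd,(A-o)@yd]*1000
print("ctr",o,"line",pl(L),"strip",pl(S),"car",pl(C),C.mean(0),"hold",H,pl(H))
d=C[0]-C[1]+C[3]-C[2];print("caryaw",np.degrees(np.arctan2(-d[0],d[1])),np.linalg.norm(np.roll(C,-1,0)-C,axis=1))
E
```

```text
[[ 0.61670788  0.09595931]
 [ 0.65281064 -0.23968523]
 [ 0.43441353 -0.26153139]
 [ 0.39839961  0.07328741]] [0.33758061 0.21948701 0.3367501  0.21948238]
yaw 6.139271215136175 5.820664544176737
strip 96.01019633420204
line 6.120785934170647
ctr [ 0.52558291 -0.08299247] line [[  44.15217128   54.39668511]
 [-102.81303542   54.44410035]] strip [[  52.41800586  153.80303395]
 [  51.72503008 -153.80538686]] car [[ 11.06918621  -5.9395437 ]
 [  7.05304067 -70.37262129]
 [-56.7198243  -66.10063368]
 [-52.62775047  -1.58401332]] [ 0.50675733 -0.12122425] hold [[ 0.50696586 -0.12169673]] [[-22.64952846 -36.49126694]]
caryaw 2.5413105890224217 [0.06455812 0.06391579 0.06464626 0.06384568]
```

The sizes and angles agree with what was given. The plate yaw is about 6.1°, the carrier yaw about 2.5°, its edge is about 59 mm short of the line, and the strip gap is about 43 mm. I'll grip the holder with the fingers closing along its y. First I move above it.

Call:
step_arm:
  moves:
    - [[0,27,-20.5,0,0],[0,54,-41,0,0],[0,81,-61.5,0,0],[0,108,-82,0,0],[0,135,-103,0,0],[0,162,-123,0,0],[0,189,-144,0,0],[0,215,-164,0,0]]

```text
clock: 0.77
tcp_pos: [0.3664, -0.3513, 0.2418]
tcp_rot: [-3.141, 0.0, 0.367]
wrist_force: [1.1, -0.4, 0.2]
grip_width: 0.0853
finger_force: 0.0
```

Call:
step_arm:
  moves:
    - [[0,30,-23,0,3],[0,60,-46,0,6],[0,90,-69,0,9],[0,120,-92,0,12],[0,150,-115,0,15],[0,185,-140,0,18.5],[0,214,-164,0,18.5],[0,214,-164,0,18.5]]

```text
clock: 1.43
tcp_pos: [0.5092, -0.1175, 0.242]
tcp_rot: [-3.138, -0.001, 0.05]
wrist_force: [-0.5, 0.3, 0.3]
grip_width: 0.0853
finger_force: 0.0
```

```bash
python3 - <<'E'
from bench import *
import cv2,pickle
s=get_state();print(s)
im=get_image("wrist");pickle.dump(im,open("w1.pkl","wb"));cv2.imwrite("pics/w1.png",im["pixels"]);print(im["camera_matrix"],im["R"],im["t"])
E
```

```text
{'clock': 1.4333, 'joint_pos': array([-0.36343453, -0.00254309,  1.85390249,  0.00406242,  1.29038682,
        1.15581441]), 'dq': array([-0.08439284, -0.01143515,  0.02183236, -0.09886886,  0.01251268,
       -0.08785984]), 'tau': array([  1.76990233, -29.84197676, -30.16544223,   0.34317965,
        -0.04069082,   0.41196954]), 'tcp_pos': array([ 0.50916847, -0.11753393,  0.24197621]), 'tcp_rot': array([-3.13795759e+00, -1.43127535e-03,  5.04202115e-02]), 'wrist_force': array([-0.50009684,  0.2651575 ,  0.25439073]), 'wrist_torque': array([-0.03432487,  0.02074351,  0.01379051]), 'finger_force': 0.0, 'grip_width': 0.08529517220326067}
[[297.31863964   0.         256.71944265]
 [  0.         297.31863964 186.68487844]
 [  0.           0.           1.        ]] [[ 0.05214684 -0.99862672 -0.00503716]
 [-0.94952545 -0.05114395  0.30949269]
 [-0.30932529 -0.01135616 -0.95088848]] [-0.14227837  0.43765265  0.53580206]
```

View pics/w1.png

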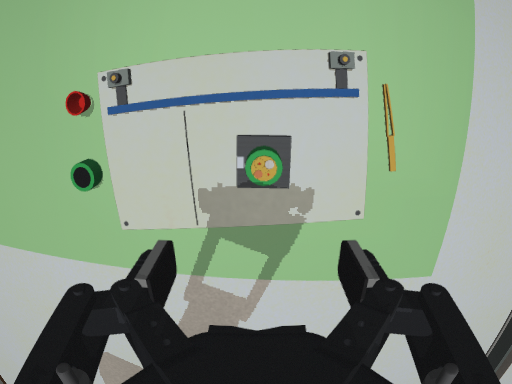

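The wrist view shows the foot corners at (237,135), (291,136), (290,188), (237,187), the line from (184,111) to (197,225), and the strip face from (109,113) to (358,96). I'll cross-check these against the top view.

```bash
cat >> h.py <<'E'
def fray(im,uv,z):
    K,R,t=im["camera_matrix"],im["R"],im["t"]
    v=np.array([uv[0]-K[0,2],uv[1]-K[1,2]]);r=np.hypot(*v);a=r/K[0,0]
    d=R.T@np.array([*(v/r*np.sin(a)),np.cos(a)]);c=-R.T@t
    return c+d*(z-c[2])/d[2]
E
python3 - <<'E'
from h import *
im=pickle.load(open("w1.pkl","rb"))
f=lambda L,z:np.array([fray(im,p,z)[:2] for p in L])
P=f([(98,72),(366,50),(364,218),(122,230)],.02)
C=f([(237,135),(291,136),(290,188),(237,187)],.03);L=f([(184,111),(197,225)],.02);S=f([(109,113),(358,97)],.026);H=f([(264,167)],.056)
print(P,P.mean(0),C.mean(0),H,L,S)
for n,d in(("car",C[0]-C[1]+C[3]-C[2]),("strip",S[0]-S[1]),("plate",P[0]-P[1]+P[3]-P[2])):print(n,np.degrees(np.arctan2(-d[0],d[1])))
d=L[0]-L[1];print(np.degrees(np.arctan2(d[1],d[0])))
yd=np.array([-np.sin(np.radians(6.05)),np.cos(np.radians(6.05))])
print("edge short mm",((L.mean(0)-C.mean(0))@yd-.032)*1000)
E
```

```text
[[ 0.617403    0.09364592]
 [ 0.6544995  -0.24074521]
 [ 0.43695029 -0.2656757 ]
 [ 0.3983334   0.0712355 ]] [ 0.52679655 -0.08538487] [ 0.50825024 -0.12450967] [[ 0.5086729  -0.12421667]] [[ 0.56462606 -0.02555819]
 [ 0.41588792 -0.04117638]] [[ 0.56339968  0.07356303]
 [ 0.59457207 -0.23252377]]
car 2.029329212777189
strip 5.815050068788519
plate 6.434959031706807
5.994353113857212
edge short mm 60.53116973594697
```

Call:
step_arm:
  moves:
    - [[0,0,0,25,0],[0,0,0,55,0],[0,0,0,85,0],[0,0,0,115,0],[0,0,0,140,0],[0,0,0,140,0],[0,0,0,140,0],[0,0,0,140,0]]

```text
clock: 2.15
tcp_pos: [0.5077, -0.1244, 0.1036]
tcp_rot: [3.141, -0.002, 0.043]
wrist_force: [0.5, -0.2, 0.4]
grip_width: 0.0853
finger_force: 0.0
```

```bash
python3 - <<'E'
from bench import *
import cv2,pickle
s=get_state();print(s["tcp_pos"],s["tcp_rot"],s["wrist_force"])
im=get_image("wrist");pickle.dump(im,open("w2.pkl","wb"));cv2.imwrite("pics/w2.png",im["pixels"])
E
```

```text
[ 0.50766034 -0.12443788  0.10356386] [ 3.14069366e+00 -1.54622424e-03  4.30641651e-02] [ 0.522088   -0.15407944  0.38932161]
```

View pics/w2.png

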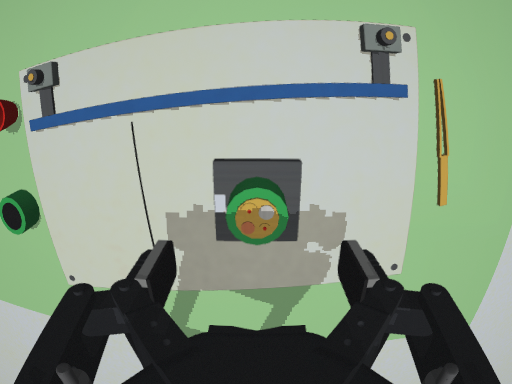

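The foot corners are at (214,160), (301,160), (299,241), (216,241), and the holder's col 257 is centred between the pads (175/339).

```bash
python3 - <<'E'
from h import *
im=pickle.load(open("w2.pkl","rb"))
f=lambda L,z:np.array([fray(im,p,z)[:2] for p in L])
C=f([(214,160),(301,160),(299,241),(216,241)],.03);L=f([(132,123),(154,250)],.02)
print(C,C.mean(0),L,f([(257,218)],.056))
d=C[0]-C[1]+C[3]-C[2];print("car",np.degrees(np.arctan2(-d[0],d[1])))
S=f([(32,130),(220,102),(406,96)],.024);d=S[0]-S[2];print(S,np.degrees(np.arctan2(-d[0],d[1])))
d=L[0]-L[1];print(np.degrees(np.arctan2(d[1],d[0])))
yd=np.array([-np.sin(np.radians(6.05)),np.cos(np.radians(6.05))])
print("edge short mm",((L.mean(0)-C.mean(0))@yd-.032)*1000, "gap",((S[1]-C.mean(0))@[yd[1],-yd[0]]-.032)*1000)
E
```

```text
[[ 0.53917197 -0.09216883]
 [ 0.54195939 -0.15396605]
 [ 0.47727904 -0.15858883]
 [ 0.47436626 -0.09346857]] [ 0.50819416 -0.12454807] [[ 0.56421605 -0.02600466]
 [ 0.45556247 -0.03698631]] [[ 0.50742654 -0.12418943]]
car 2.571576085937254
[[ 0.56203789  0.0757953 ]
 [ 0.58009305 -0.09486911]
 [ 0.59615184 -0.2335662 ]] 6.292704347511257
5.771299889907213
edge short mm 60.35565400549277 gap 42.626484210552704
```

Everything agrees to within about 1 mm, so I'll descend and grip.

Call:
step_arm:
  moves:
    - [[0,0,0,20,0],[0,0,0,40,0],[0,0,0,52,0],[0,0,0,59.5,0],[0,0,0,59.5,0],[0.3,0,0,59.5,0],[0.3,0,0,59.5,0],[0.3,0,0,59.5,0]]

```text
clock: 2.87
tcp_pos: [0.5081, -0.1238, 0.0441]
tcp_rot: [3.141, -0.002, 0.044]
wrist_force: [-0.3, 0.8, -0.5]
grip_width: 0.0596
finger_force: 0.0
```

Call:
step_arm:
  moves:
    - [[0.4,0,0,0,0],[0.45,0,0,0,0],[0.5,0,0,0,0],[0.55,0,0,0,0],[0.6,0,0,0,0],[0.7,0,0,0,0],[0.7,0,0,0,0],[0.7,0,0,0,0]]

```text
clock: 3.53
tcp_pos: [0.5076, -0.1242, 0.0439]
tcp_rot: [3.14, -0.001, 0.044]
wrist_force: [-1.5, -1.5, 5.1]
grip_width: 0.0401
finger_force: 60.4
```

```bash
python3 - <<'E'
from bench import *
s=get_state();print({k:s[k] for k in("tcp_pos","tcp_rot","wrist_force","wrist_torque","finger_force","grip_width")})
E
```

```text
{'tcp_pos': array([ 0.50757171, -0.12418887,  0.04385117]), 'tcp_rot': array([ 3.13996592e+00, -8.40844870e-04,  4.44676242e-02]), 'wrist_force': array([-1.48631094, -1.53605071,  5.09940705]), 'wrist_torque': array([-0.48038685,  0.31559933, -0.00911992]), 'finger_force': 60.43645441532135, 'grip_width': 0.04013497493326813}
```

Gripped, with a slight downward load. I'll ease that off, turn square and check.

Call:
step_arm:
  moves:
    - [[0.7,0,0,-0.3,0],[0.7,0,0,-0.3,-0.7],[0.7,0,0,-0.3,-1.4],[0.7,0,0,-0.3,-2.1],[0.7,0,0,-0.3,-2.8],[0.7,0,0,-0.3,-3.5],[0.7,0,0,-0.3,-3.5],[0.7,0,0,-0.3,-3.5]]

```text
clock: 4.2
tcp_pos: [0.5073, -0.124, 0.0439]
tcp_rot: [3.141, -0.0, 0.106]
wrist_force: [-1.9, -1.8, 6.0]
grip_width: 0.0402
finger_force: 60.6
```

Call:
step_arm:
  moves:
    - [[0.7,3,0,0,0],[0.7,7,0,0,0],[0.7,11,0,0,0],[0.7,15,0,0,0],[0.7,19,0,0,0],[0.7,22,0,0,0],[0.7,25,0,0,0],[0.7,25,0,0,0]]

```text
clock: 4.87
tcp_pos: [0.5297, -0.1204, 0.0439]
tcp_rot: [-3.14, 0.006, 0.106]
wrist_force: [-8.9, -0.0, 14.1]
grip_width: 0.0402
finger_force: 61.3
```

```bash
python3 - <<'E'
from bench import *
import cv2,pickle
s=get_state();print({k:s[k] for k in("tcp_pos","tcp_rot","wrist_force","wrist_torque","finger_force","grip_width")})
im=get_image("wrist");pickle.dump(im,open("w3.pkl","wb"));cv2.imwrite("pics/w3.png",cv2.resize(im["pixels"][60:330,100:420],None,fx=2.2,fy=2.2,interpolation=cv2.INTER_CUBIC))
E
```

```text
{'tcp_pos': array([ 0.52966692, -0.12036895,  0.04385441]), 'tcp_rot': array([-3.13963774,  0.00639063,  0.10565047]), 'wrist_force': array([-8.94032075, -0.01485382, 14.07866195]), 'wrist_torque': array([-0.32518797,  1.29746889, -0.19638327]), 'finger_force': 61.312512159347534, 'grip_width': 0.0402460775969172}
```

View pics/w3.png

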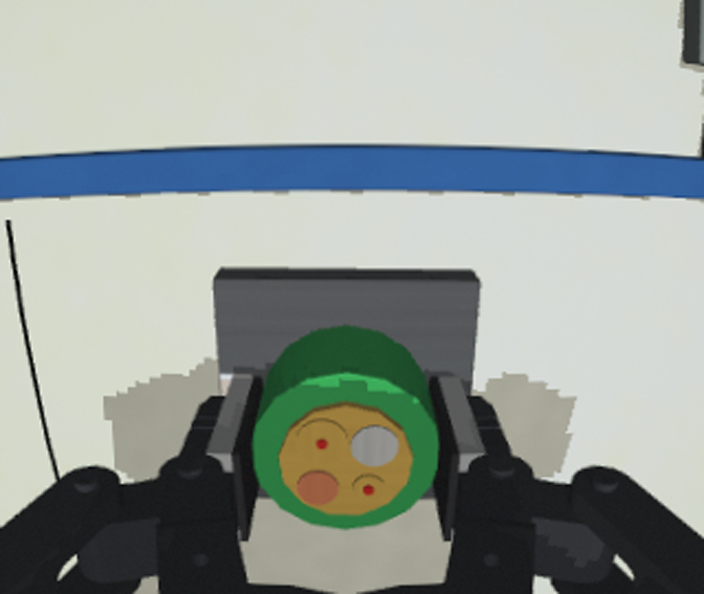

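The foot's strip-side edge (rows 268–270) runs nearly parallel to the strip. The tool is pressing down (14 N), which adds drag, so I'll ease it up.

Call:
step_arm:
  moves:
    - [[0.7,0,0,-0.2,0],[0.7,0,0,-0.4,0],[0.7,0,0,-0.5,0],[0.7,0,0,-0.5,0],[0.7,0,0,-0.5,0]]

```text
clock: 5.33
tcp_pos: [0.5297, -0.1204, 0.0439]
tcp_rot: [-3.14, 0.006, 0.106]
wrist_force: [-6.1, -0.0, 10.9]
grip_width: 0.04
finger_force: 61.1
```

Call:
step_arm:
  moves:
    - [[0.7,0,0,-0.2,0],[0.7,0,0,-0.4,0],[0.7,0,0,-0.5,0],[0.7,0,0,-0.5,0],[0.7,0,0,-0.5,0]]

```text
clock: 5.75
tcp_pos: [0.5297, -0.1204, 0.0439]
tcp_rot: [-3.14, 0.005, 0.106]
wrist_force: [-6.5, -0.6, 7.7]
grip_width: 0.0401
finger_force: 60.6
```

```bash
python3 - <<'E'
from h import *
im=pickle.load(open("w3.pkl","rb"))
o=lambda a,b:(100+(a+.5)/2.2-.5,60+(b+.5)/2.2-.5)
f=lambda L,z:np.array([fray(im,o(*p),z)[:2] for p in L])
ang=lambda A:np.degrees(np.arctan2(-(A[0]-A[-1])[0],(A[0]-A[-1])[1]))
T=f([(217,280),(478,282)],.03);T2=f([(219,268),(475,270)],.02)
S=f([(5,199),(345,192),(700,198)],.02);S2=f([(5,199),(345,192),(700,198)],.024)
print(T,ang(T),T2,ang(T2),ang(S),S,ang(S2))
xd=np.array([np.cos(.1056),np.sin(.1056)])
print((S[1]-T2.mean(0))@xd)
E
```

```text
[[ 0.55839797 -0.08629005]
 [ 0.56458588 -0.14767746]] 5.756030066983647 [[ 0.55807    -0.08489769]
 [ 0.56450715 -0.14884958]] 5.747816026131705 6.335190215352076 [[ 0.5710438  -0.02485867]
 [ 0.58047576 -0.11429948]
 [ 0.59137072 -0.20794653]] 6.335190215352084
0.019351623377324764
```

Call:
step_arm:
  moves:
    - [[0.7,0,0,-0.4,0],[0.7,0,0,-0.8,0],[0.7,0,0,-1.0,0],[0.7,0,0,-1.0,0],[0.7,0,0,-1.0,0]]

```text
clock: 6.17
tcp_pos: [0.5312, -0.1202, 0.0441]
tcp_rot: [-3.14, 0.001, 0.105]
wrist_force: [0.0, -0.6, -5.1]
grip_width: 0.0403
finger_force: 60.9
```

Call:
step_arm:
  moves:
    - [[0.7,2,0,0,-0.2],[0.7,4,0,0,-0.3],[0.7,6,0,0,-0.3],[0.7,8,0,0,-0.3],[0.7,10,0,0,-0.3],[0.7,10,0,0,-0.3],[0.7,10,0,0,-0.3]]

```text
clock: 6.75
tcp_pos: [0.542, -0.1197, 0.0451]
tcp_rot: [3.142, -0.0, 0.11]
wrist_force: [-0.5, -0.5, -4.7]
grip_width: 0.0402
finger_force: 60.9
```

The carrier is hanging about 1 mm up. I'll lower it until it just rests on the plate.

Call:
step_arm:
  moves:
    - [[0.7,0,0,0.5,0],[0.7,0,0,0.8,0],[0.7,0,0,0.8,0],[0.7,0,0,0.8,0],[0.7,0,0,0.8,0]]

```text
clock: 7.17
tcp_pos: [0.5417, -0.1197, 0.0443]
tcp_rot: [-3.142, 0.0, 0.11]
wrist_force: [0.2, 0.2, -5.0]
grip_width: 0.0401
finger_force: 60.9
```

Call:
step_arm:
  moves:
    - [[0.7,0,0,0.3,0],[0.7,0,0,0.3,0],[0.7,0,0,0.3,0]]

```text
clock: 7.42
tcp_pos: [0.5418, -0.1197, 0.044]
tcp_rot: [3.142, -0.0, 0.11]
wrist_force: [1.0, 0.1, -4.2]
grip_width: 0.0403
finger_force: 60.9
```

Call:
step_arm:
  moves:
    - [[0.7,0,0,0.3,0],[0.7,0,0,0.3,0],[0.7,0,0,0.3,0]]

```text
clock: 7.67
tcp_pos: [0.5418, -0.1198, 0.044]
tcp_rot: [3.142, 0.0, 0.11]
wrist_force: [-1.0, 0.8, -1.4]
grip_width: 0.04
finger_force: 61.0
```

Call:
step_arm:
  moves:
    - [[0.7,0.7,0,0,0],[0.7,1.4,0,0,0],[0.7,2.1,0,0,0],[0.7,2.8,0,0,0],[0.7,3.5,0,0,0],[0.7,4,0,0,0],[0.7,4,0,0,0],[0.7,4,0,0,0]]

```text
clock: 8.33
tcp_pos: [0.5459, -0.1194, 0.0439]
tcp_rot: [3.141, -0.0, 0.11]
wrist_force: [-3.5, -0.2, 1.1]
grip_width: 0.0401
finger_force: 61.6
```

Call:
step_arm:
  moves:
    - [[0.7,0,0,-0.2,0],[0.7,0.4,0,-0.3,0],[0.7,0.8,0,-0.3,0],[0.7,1.2,0,-0.3,0],[0.7,1.2,0,-0.3,0],[0.7,1.2,0,-0.3,0]]

```text
clock: 8.83
tcp_pos: [0.5471, -0.1191, 0.044]
tcp_rot: [3.142, -0.0, 0.11]
wrist_force: [-1.8, -0.7, -0.3]
grip_width: 0.0398
finger_force: 61.6
```

Call:
step_arm:
  moves:
    - [[0.7,0.3,0,0,0],[0.7,0.6,0,0,0],[0.7,0.9,0,0,0],[0.7,0.9,0,0,0],[0.7,0.9,0,0,0]]

```text
clock: 9.25
tcp_pos: [0.548, -0.119, 0.0439]
tcp_rot: [-3.142, -0.0, 0.11]
wrist_force: [-2.3, -0.7, 0.8]
grip_width: 0.0403
finger_force: 61.6
```

Call:
step_arm:
  moves:
    - [[0.7,0.3,0,0,0],[0.7,0.6,0,0,0],[0.7,0.6,0,0,0],[0.7,0.6,0,0,0]]

```text
clock: 9.58
tcp_pos: [0.5486, -0.1189, 0.044]
tcp_rot: [-3.142, -0.0, 0.11]
wrist_force: [-4.0, -0.5, 0.4]
grip_width: 0.0404
finger_force: 61.6
```

Call:
step_arm:
  moves:
    - [[0.7,0.3,0,-0.1,0],[0.7,0.5,0,-0.1,0],[0.7,0.5,0,-0.1,0],[0.7,0.5,0,-0.1,0]]

```text
clock: 9.92
tcp_pos: [0.549, -0.1189, 0.0439]
tcp_rot: [-3.141, -0.0, 0.11]
wrist_force: [-1.8, 0.7, -1.2]
grip_width: 0.0403
finger_force: 61.5
```

Call:
step_arm:
  moves:
    - [[0.7,0.3,0,0,0],[0.7,0.5,0,0,0],[0.7,0.5,0,0,0],[0.7,0.5,0,0,0]]

```text
clock: 10.25
tcp_pos: [0.5496, -0.1188, 0.044]
tcp_rot: [-3.142, -0.0, 0.11]
wrist_force: [-1.2, -0.6, -1.9]
grip_width: 0.04
finger_force: 61.3
```

```bash
python3 - <<'E'
from bench import *
import cv2,pickle
s=get_state();print({k:s[k] for k in("tcp_pos","tcp_rot","wrist_force","wrist_torque")})
im=get_image("wrist");pickle.dump(im,open("w4.pkl","wb"));cv2.imwrite("pics/w4.png",cv2.resize(im["pixels"][90:240,130:390],None,fx=3,fy=3,interpolation=cv2.INTER_CUBIC))
E
```

```text
{'tcp_pos': array([ 0.54957146, -0.11880445,  0.04399725]), 'tcp_rot': array([-3.14153145e+00, -3.26869759e-04,  1.10194435e-01]), 'wrist_force': array([-1.20180467, -0.64979592, -1.85683999]), 'wrist_torque': array([-0.07336098,  0.16566186, -0.02521128])}
```

View pics/w4.png

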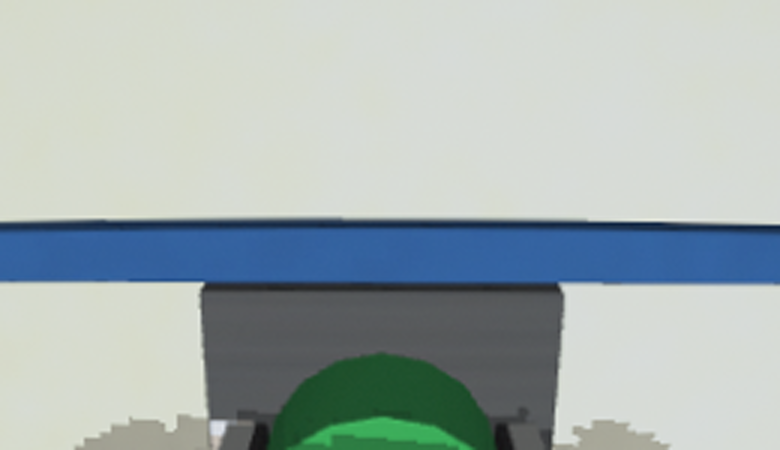

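```bash
python3 - <<'E'
from h import *
im=pickle.load(open("w4.pkl","rb"))
o=lambda a,b:(130+(a+.5)/3-.5,90+(b+.5)/3-.5)
f=lambda L,z:np.array([fray(im,o(*p),z)[:2] for p in L])
ang=lambda A:np.degrees(np.arctan2(-(A[0]-A[-1])[0],(A[0]-A[-1])[1]))
T=f([(203,291),(562,291)],.03);S=f([(0,281),(383,282),(779,284)],.028)
print(ang(T),ang(S),-im["R"].T@im["t"])
xd=np.array([np.cos(.108),np.sin(.108)])
print((S[1]-T.mean(0))@xd, np.linalg.norm(T[0]-T[1]))
E
```

```text
6.4419628676352545 6.213594734127462 [ 0.6288745  -0.10967251  0.17524101]
0.0009859106529708716 0.06233919453987823
```

The foot's top edge (row 291) is about 1 mm from the strip face (row 282), and the two are parallel within 0.3°. I'll continue feeling for contact.

Call:
step_arm:
  moves:
    - [[0.7,0.3,0,0,0],[0.7,0.6,0,0,0],[0.7,0.6,0,0,0],[0.7,0.6,0,0,0]]

```text
clock: 10.63
tcp_pos: [0.5502, -0.1188, 0.044]
tcp_rot: [-3.142, -0.0, 0.11]
wrist_force: [-0.4, 0.7, -3.4]
grip_width: 0.0401
finger_force: 61.1
```

Call:
step_arm:
  moves:
    - [[0.7,0.3,0,0,0],[0.7,0.5,0,0,0],[0.7,0.5,0,0,0],[0.7,0.5,0,0,0]]

```text
clock: 10.97
tcp_pos: [0.5502, -0.1188, 0.044]
tcp_rot: [-3.141, 0.001, 0.11]
wrist_force: [-2.3, 0.1, -1.4]
grip_width: 0.04
finger_force: 61.2
```

Call:
step_arm:
  moves:
    - [[0.7,0.2,0,0,0],[0.7,0.4,0,0,0],[0.7,0.4,0,0,0],[0.7,0.4,0,0,0]]

```text
clock: 11.3
tcp_pos: [0.5503, -0.1188, 0.044]
tcp_rot: [-3.141, 0.002, 0.11]
wrist_force: [-5.3, -0.2, 0.4]
grip_width: 0.0401
finger_force: 61.3
```

Contact is at x = 0.5502 with about 5 N. I'll hold, then slide along the strip.

Call:
step_arm:
  moves:
    - [[0.7,0,0,0,0],[0.7,0,0,0,0],[0.7,0,-1,0,0],[0.7,0,-2,0,0],[0.7,0,-3.5,0,0],[0.7,0,-5,0,0],[0.7,0,-6.5,0,0],[0.7,0,-8,0,0]]

```text
clock: 11.97
tcp_pos: [0.5497, -0.1124, 0.044]
tcp_rot: [3.139, 0.001, 0.111]
wrist_force: [-5.8, -5.0, -1.8]
grip_width: 0.0404
finger_force: 61.3
```

Call:
step_arm:
  moves:
    - [[0.7,0,-1.5,0,0],[0.7,0,-3,0,0],[0.7,0,-4.5,0,0],[0.7,0,-6,0,0],[0.7,0,-7.5,0,0],[0.7,0,-9,0,0],[0.7,0,-10,0,0],[0.7,0,-10,0,0]]

```text
clock: 12.63
tcp_pos: [0.5486, -0.1021, 0.044]
tcp_rot: [3.139, 0.001, 0.111]
wrist_force: [-4.5, -4.9, -1.5]
grip_width: 0.0401
finger_force: 61.3
```

Call:
step_arm:
  moves:
    - [[0.7,0,-1.5,0,0],[0.7,0,-3,0,0],[0.7,0,-4.5,0,0],[0.7,0,-6,0,0],[0.7,0,-7.5,0,0],[0.7,0,-9,0,0],[0.7,0,-10.5,0,0],[0.7,0,-12,0,0]]

```text
clock: 13.3
tcp_pos: [0.5473, -0.0904, 0.044]
tcp_rot: [3.139, 0.001, 0.111]
wrist_force: [-5.2, -4.7, -1.5]
grip_width: 0.0404
finger_force: 61.3
```

Call:
step_arm:
  moves:
    - [[0.7,0,-1.5,0,0],[0.7,0,-3,0,0],[0.7,0,-4.5,0,0],[0.7,0,-6,0,0],[0.7,0,-7.5,0,0],[0.7,0,-9,0,0],[0.7,0,-10,0,0],[0.7,0,-10,0,0]]

```text
clock: 13.97
tcp_pos: [0.5462, -0.0802, 0.044]
tcp_rot: [3.139, 0.001, 0.111]
wrist_force: [-4.8, -4.3, -1.0]
grip_width: 0.04
finger_force: 61.3
```

Call:
step_arm:
  moves:
    - [[0.7,0,-1.0,0,0],[0.7,0,-2,0,0],[0.7,0,-3,0,0],[0.7,0,-4,0,0],[0.7,0,-4,0,0],[0.7,0,-4,0,0]]

```text
clock: 14.47
tcp_pos: [0.5457, -0.0762, 0.044]
tcp_rot: [3.139, 0.001, 0.111]
wrist_force: [-4.7, -4.2, -1.1]
grip_width: 0.0397
finger_force: 61.3
```

```bash
python3 - <<'E'
from bench import *
import cv2,pickle
s=get_state();print({k:s[k] for k in("tcp_pos","tcp_rot","wrist_force","wrist_torque")})
im=get_image("wrist");pickle.dump(im,open("w5.pkl","wb"));a=cv2.resize(im["pixels"][100:230,130:330],None,fx=4,fy=4,interpolation=cv2.INTER_CUBIC)
cv2.imwrite("pics/w5.png",a)
E
```

```text
{'tcp_pos': array([ 0.5457435 , -0.07624303,  0.04400767]), 'tcp_rot': array([3.13940594e+00, 9.91737269e-04, 1.10895213e-01]), 'wrist_force': array([-4.67304943, -4.18170856, -1.09942493]), 'wrist_torque': array([-0.81395525,  0.69558679,  0.011488  ])}
```

View pics/w5.png

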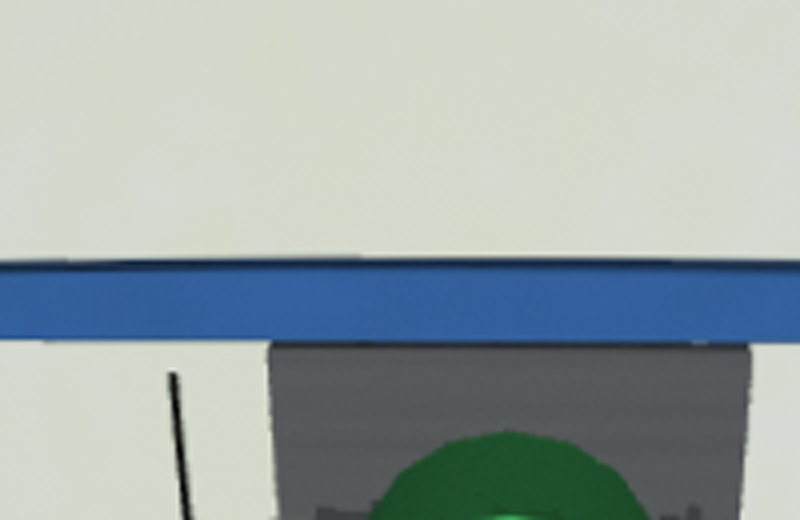

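The line runs from (173,373) to (186,519), the foot's left edge from (269,352) to (279,519), and its right edge from (750,350) to (741,510).

```bash
python3 - <<'E'
from h import *
im=pickle.load(open("w5.pkl","rb"))
o=lambda a,b:(130+(a+.5)/4-.5,100+(b+.5)/4-.5)
f=lambda L,z:np.array([fray(im,o(*p),z)[:2] for p in L])
a=.1055;yd=np.array([-np.sin(a),np.cos(a)]);xd=np.array([yd[1],-yd[0]]);c=np.array([.54574,-.07624])
g=lambda A:np.c_[(A-c)@xd,(A-c)@yd]*1000
L=g(f([(173,373),(186,519)],.02));F=g(f([(269,352),(279,519)],.03));B=g(f([(750,350),(741,510)],.03))
print(L,F,B)
E
```

```text
[[25.07046333 48.23934559]
 [ 1.99427038 48.4659108 ]] [[31.65050396 31.85327352]
 [ 7.44070084 32.03732147]] [[ 32.35877854 -30.83308939]
 [  9.24630092 -31.42321386]]
```

About 16.3 mm remain, and two independent estimates agree. I'll slide 11 mm and look again.

Call:
step_arm:
  moves:
    - [[0.7,0,-1.5,0,0],[0.7,0,-3,0,0],[0.7,0,-4.5,0,0],[0.7,0,-6,0,0],[0.7,0,-7.5,0,0],[0.7,0,-9,0,0],[0.7,0,-9,0,0],[0.7,0,-9,0,0]]

```text
clock: 15.18
tcp_pos: [0.5448, -0.0671, 0.044]
tcp_rot: [3.14, 0.001, 0.111]
wrist_force: [-4.4, -3.5, -1.7]
grip_width: 0.0402
finger_force: 61.3
```

Call:
step_arm:
  moves:
    - [[0.7,0,-1,0,0],[0.7,0,-2,0,0],[0.7,0,-2.5,0,0],[0.7,0,-2.5,0,0]]

```text
clock: 15.52
tcp_pos: [0.5445, -0.0648, 0.044]
tcp_rot: [3.139, 0.001, 0.111]
wrist_force: [-4.0, -4.7, -1.6]
grip_width: 0.0399
finger_force: 61.3
```

```bash
python3 - <<'E'
from bench import *
import cv2,pickle
s=get_state();print({k:s[k] for k in("tcp_pos","tcp_rot","wrist_force")})
im=get_image("wrist");pickle.dump(im,open("w6.pkl","wb"));a=cv2.resize(im["pixels"][170:240,160:250],None,fx=8,fy=8,interpolation=cv2.INTER_CUBIC)
cv2.imwrite("pics/w6.png",a)
E
```

```text
{'tcp_pos': array([ 0.54452693, -0.06479029,  0.04402868]), 'tcp_rot': array([3.13937191e+00, 8.70861645e-04, 1.10911694e-01]), 'wrist_force': array([-3.97778925, -4.73548266, -1.61117351])}
```

View pics/w6.png

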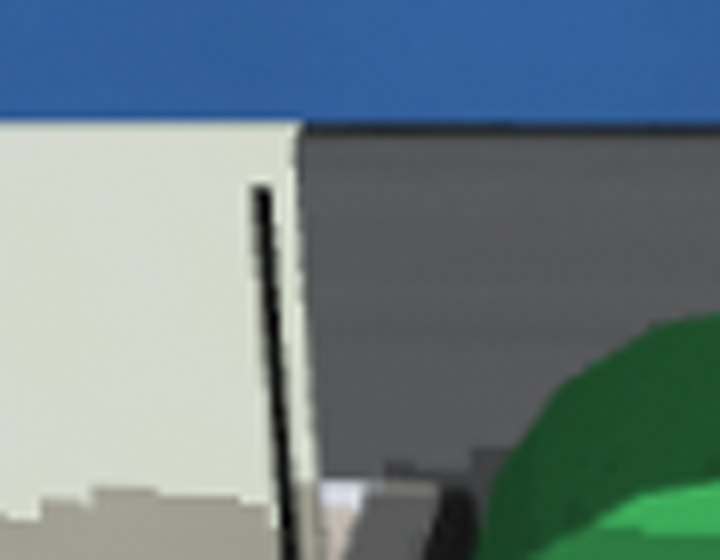

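The line centre runs from (262,190) to (286,500), and the foot's front edge from (302,190) to (319,480).

```bash
python3 - <<'E'
from h import *
im=pickle.load(open("w6.pkl","rb"))
o=lambda a,b:(160+(a+.5)/8-.5,170+(b+.5)/8-.5)
f=lambda L,z:np.array([fray(im,o(*p),z)[:2] for p in L])
a=.1055;yd=np.array([-np.sin(a),np.cos(a)]);xd=np.array([yd[1],-yd[0]]);c=np.array([.54453,-.06479])
g=lambda A:np.c_[(A-c)@xd,(A-c)@yd]*1000
print(g(f([(262,190),(286,500)],.02)),g(f([(302,190),(319,480)],.03)),g(f([(302,190),(319,480)],.02)))
E
```

```text
[[24.90923917 36.78678864]
 [ 0.56864625 36.74678005]] [[28.48534858 31.78350108]
 [ 7.30554775 31.99262107]] [[24.93861545 33.89680296]
 [ 2.29968316 34.12032977]]
```

4.8 mm remain. I'll slide onto the line and verify.

Call:
step_arm:
  moves:
    - [[0.7,0,-0.8,0,0],[0.7,0,-1.6,0,0],[0.7,0,-2.4,0,0],[0.7,0,-3.2,0,0],[0.7,0,-4,0,0],[0.7,0,-4.6,0,0],[0.7,0,-4.6,0,0],[0.7,0,-4.6,0,0]]

```text
clock: 16.23
tcp_pos: [0.544, -0.0602, 0.044]
tcp_rot: [3.139, 0.001, 0.111]
wrist_force: [-4.8, -4.2, -0.7]
grip_width: 0.0403
finger_force: 61.3
```

```bash
python3 - <<'E'
from bench import *
import cv2,pickle
s=get_state();print({k:s[k] for k in("tcp_pos","tcp_rot","wrist_force")})
im=get_image("wrist");pickle.dump(im,open("w7.pkl","wb"));a=cv2.resize(im["pixels"][170:240,160:250],None,fx=8,fy=8,interpolation=cv2.INTER_CUBIC)
cv2.imwrite("pics/w7.png",a)
from h import *
a=.1055;yd=np.array([-np.sin(a),np.cos(a)]);print((s["tcp_pos"][:2]-[.54453,-.06479])@yd)
E
```

```text
{'tcp_pos': array([ 0.54398886, -0.06018574,  0.0439935 ]), 'tcp_rot': array([3.13944951e+00, 9.52694385e-04, 1.10930271e-01]), 'wrist_force': array([-4.7852815 , -4.15183321, -0.72157876])}
0.004635640508541729
```

View pics/w7.png

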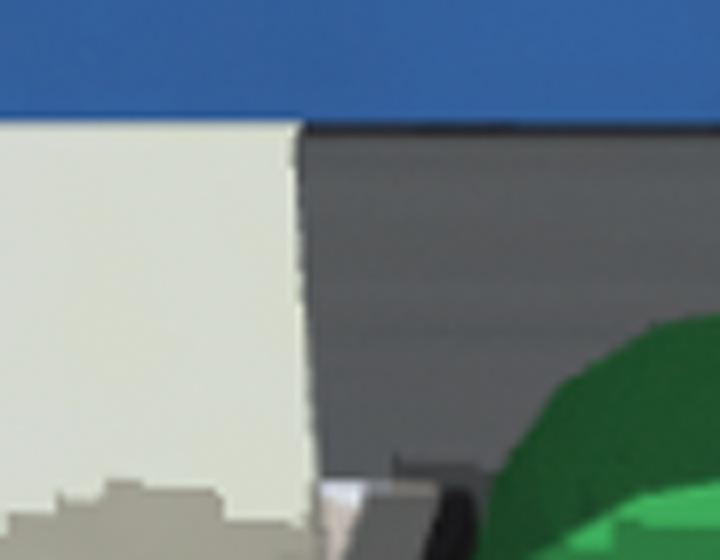

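The foot now just hides the line. Its top edge overhangs the view by about 2.1 mm, so this fits the measured 4.64 mm of travel, leaving about 0.2 mm short. I'll hold, relax the sideways arm preload, and check that the position stays.

Call:
step_arm:
  moves:
    - [[0.7,0,0,0,0],[0.7,0,0,0,0],[0.7,0,0.3,0,0],[0.7,0,0.6,0,0],[0.7,0,0.8,0,0],[0.7,0,0.8,0,0],[0.7,0,0.8,0,0]]

```text
clock: 16.87
tcp_pos: [0.544, -0.0602, 0.044]
tcp_rot: [3.141, 0.001, 0.111]
wrist_force: [-3.7, -2.4, -0.4]
grip_width: 0.0402
finger_force: 61.3
```

Call:
step_arm:
  moves:
    - [[0.7,0,0.3,0,0],[0.7,-0.3,0.6,0,0],[0.7,-0.5,0.6,0,0],[0.7,-0.5,0.6,0,0],[0.7,-0.5,0.6,0,0]]

```text
clock: 17.28
tcp_pos: [0.544, -0.0603, 0.044]
tcp_rot: [-3.141, -0.0, 0.11]
wrist_force: [-3.0, -0.2, -3.0]
grip_width: 0.0404
finger_force: 61.4
```

Call:
step_arm:
  moves:
    - [[0.4,0,0,0,0],[0.35,0,0,0,0],[0.3,0,0,0,0],[0.2,0,0,0,0],[0.1,0,0,0,0],[0,0,0,0,0],[0,0,0,0,0],[0,0,0,0,0]]

```text
clock: 17.95
tcp_pos: [0.5441, -0.0604, 0.0442]
tcp_rot: [3.142, -0.0, 0.11]
wrist_force: [0.2, -0.5, 0.6]
grip_width: 0.0854
finger_force: 0.0
```

Call:
step_arm:
  moves:
    - [[0,0,0,-10,0],[0,0,0,-25,0],[0,0,0,-45,0],[0,0,0,-65,0],[0,0,0,-90,0],[0,0,0,-110,0],[0,0,0,-120,0],[0,0,0,-120,0]]

```text
clock: 18.62
tcp_pos: [0.5464, -0.061, 0.1679]
tcp_rot: [3.139, -0.007, 0.11]
wrist_force: [0.1, 0.1, -0.9]
grip_width: 0.0851
finger_force: 0.0
```

```bash
python3 - <<'E'
from bench import *
import cv2,pickle
s=get_state();print({k:s[k] for k in("tcp_pos","tcp_rot","wrist_force","grip_width")})
im=get_image("wrist");pickle.dump(im,open("w8.pkl","wb"));a=cv2.resize(im["pixels"][90:250,160:340],None,fx=3.7,fy=3.7,interpolation=cv2.INTER_CUBIC)
cv2.imwrite("pics/w8.png",a)
E
```

```text
{'tcp_pos': array([ 0.54636514, -0.06097108,  0.16792764]), 'tcp_rot': array([ 3.13921355, -0.00665963,  0.11026032]), 'wrist_force': array([ 0.11469029,  0.10517593, -0.87257952]), 'grip_width': 0.08509083491536948}
```

View pics/w8.png

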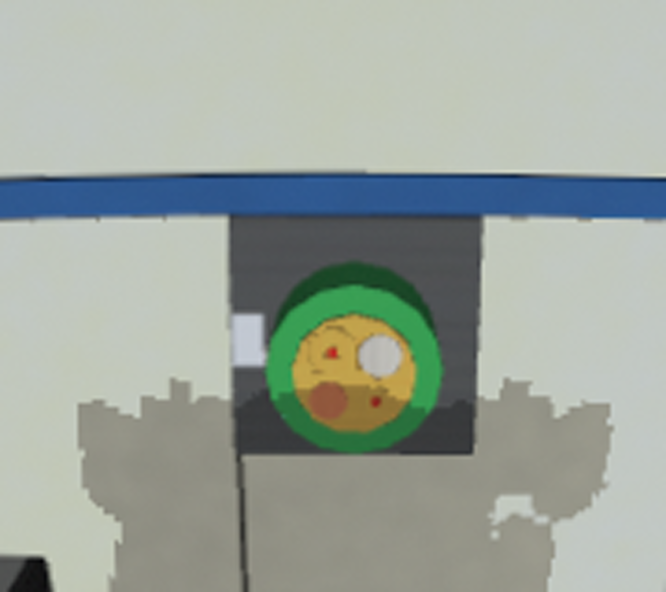

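The carrier sits square against the strip. The line emerges below the foot from (240,458) to (245,590), and the foot's front edge runs from (230,218) to (235,453).

```bash
python3 - <<'E'
from h import *
im=pickle.load(open("w8.pkl","rb"))
o=lambda a,b:(160+(a+.5)/3.7-.5,90+(b+.5)/3.7-.5)
f=lambda L,z:np.array([fray(im,o(*p),z)[:2] for p in L])
a=.1055;yd=np.array([-np.sin(a),np.cos(a)]);xd=np.array([yd[1],-yd[0]]);c=np.array([.544,-.0603])
g=lambda A:np.c_[(A-c)@xd,(A-c)@yd]*1000
print(g(f([(240,458),(245,590)],.02)),g(f([(230,218),(235,453)],.03)),g(f([(482,218),(474,453)],.03)))
E
```

```text
[[-37.04418695  32.09052443]
 [-79.05613502  32.16472793]] [[ 31.85647582  31.82074504]
 [-31.38349701  32.24390553]] [[ 32.23768378 -31.07539334]
 [-30.97897589 -31.40641909]]
```

The edge is within about 0.3 mm of the line, square, released and clear of the tool. I'm handing in.

```bash
python3 -c "
from bench import *
print(hand_in())"
```

```text
the job is handed in; nothing more can be done
None
```

The carrier is released square against the strip with its front edge about 0.3 mm from the line by my last measurement, and I handed the job in, though no verdict came back; early on it hung up to about 1 mm off the plate for about 1 s, and I viewed 11 pictures, one over the limit.

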